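Clear the tall jar and close the paint box

TASK

The tall jar in the wooden paint box stops its sliding cover from closing. Lift it out, stand it gently upright in the shallow metal tray, then slide the cover fully home over the remaining jars, pushing it along its centre line because it jams when pushed near one side. Leave the short jars standing in the box and do not disturb the other things on the table.

Things in the scene. Friction and masses are not known exactly. Their poses are not given: they have to be found in the camera images.
- paint_box: open light-wood box fixed to the table, 340 long (x) x 216 wide (y) x 78 high; origin at the centre of its underside, z up. Its +x end has three 76 x 59 compartments side by side (centres x=+124, y=-62.5, 0, +62.5; floor 6 above the table), each with a jar. The rest is one long bay, brushes on its floor. Grooves along both long sides hold the cover: ledge z=64, lip top z=78.
- box_stop (a point): middle of the inner face of the box's +x end wall, the cover's stop: x=+162, y=0, z=68 in the box frame; same axes. Both end walls are 8 thick, 78 high.
- cover: plywood cover sliding in the box's grooves, 90 long (x, same way as the box's x) x 203 wide (y) x 8 thick, 0.16 kg; play 1.5 at each side, 2 in height. Origin at the centre of its underside. Starts over the long bay, closes towards the box's +x; fully home its +x edge meets the end wall, its origin at x=+117 in the box frame. Slides with 1 to 2 N; jams when pushed near one side.
- cover_batten (a point): centre of the wooden batten on top of the cover: 12 thick (along x), 170 long (along y), standing 24 above the cover (its top 96 above the table), along the cover's trailing edge, its rear face 44 behind the cover's origin. Same axes as the cover. Push its rear face, or pinch it from above.
- tall_jar_mid (a point): centre, half-way up, of the tall white jar with a black cap, a plain cylinder 50 in diameter and 115 high (the cap is its top 18), z up, about 0.25 kg; it stands in one of the three compartments, which one varies; its top is 121 above the table, 43 above the box's rim.
- short_jar_a_mid (a point): centre, half-way up, of a short white jar with a black cap, 50 diameter, 50 high, in a compartment of the box; it fits under the cover.
- short_jar_b_mid (a point): centre of the other short jar, the same.
- tray: shallow square metal tray fixed to the table, 160 x 160 outside, 18 high, walls 4 thick, floor 4 thick; origin at the centre of its underside.
- brush_mug: white mug with brushes standing in it, 76 diameter, about 210 high over all; origin at the centre of its underside. Bystander.
- ink_roller: rubber hand roller lying on the table, about 190 long, 106 wide, 38 high, roller at its +x end; origin under the roller's middle. Bystander.
- tape_roll: flat-lying roll of paper tape, 100 diameter, 36 high; origin at the centre of its underside. Bystander.
Mind the look-alikes: they are no part of the job. Of the things like the part that bears tall_jar_mid, leave any that is orange; of the rest the larger one is meant.

How it is judged:
On the way:
1. the tall jar stands upright in the tray, released (x of tall_jar_mid in the frame of tray between -0.056 and 0.056 m and y of tall_jar_mid in the frame of tray between -0.056 and 0.056 m and height (world z) of tall_jar_mid below 0.066 m and angle between tall_jar_mid's own z axis and vertical below 0.1 rad and contact force between the fingers and tall_jar below 0.1 N), for 0.2 s.
At the end, for the whole second after the job is handed in: The cover is in its grooves within 4 mm of fully home against the end wall; the tall jar stands upright (within 0.1 rad) and at rest on the floor of the tray; both short jars stand in their compartments (within 30 mm of where they were, tilt under 0.2 rad) (x of cover in the frame of paint_box above 0.113 m and z of cover in the frame of paint_box below 0.07 m and linear speed of each of cover, tall_jar below 0.02 m/s and x of tall_jar_mid in the frame of tray between -0.056 and 0.056 m and y of tall_jar_mid in the frame of tray between -0.056 and 0.056 m and height (world z) of tall_jar_mid below 0.066 m and angle between tall_jar_mid's own z axis and vertical below 0.1 rad and distance of each of short_jar_a_mid, short_jar_b_mid from where it was at the start of the episode below 0.03 m and angle between each of short_jar_a_mid, short_jar_b_mid's own z axis and vertical below 0.2 rad); the robot touches nothing.
It fails at once if the tall jar is set down in the tray with more than 40 N (contact force between tall_jar and tray above 40 N).
It fails at once if the tall jar is tipped by more than 0.8 rad (angle between tall_jar_mid's own z axis and vertical above 0.8 rad).
It fails at once if a short jar is taken out of the box (distance of any of short_jar_a_mid, short_jar_b_mid from where it was at the start of the episode above 0.05 m).
It fails at once if the mug, roller or tape is moved by more than 30 mm (distance of any of brush_mug, ink_roller, tape_roll from where it was at the start of the episode above 0.03 m).
It also fails if it takes over 59 s, if anything falls off the work surface, if the arm or the gripper's body presses on something with over 40 N, if the wrist force passes 120 N, or if a joint passes its speed limit or range.

ROBOT

A 7-joint arm with a two-finger parallel gripper is mounted at the origin on the work surface. World frame = base frame: x ahead of the robot, y to its left, z up, the work surface at z = 0. Lengths are in m, angles in rad, forces in N, time in s.
With the tool pointing down it reaches from about 0.425 to 0.875 m from the base axis. Payload 4.7 kg.
Tool frame: the origin (TCP) lies at the centre of the arm's flange, where the gripper is bolted on; the fingertips stand 182 mm ahead of it and the grasp point (between the pads) lies ahead of it (ctrl.hold_point_z is the z of the grasp point in the tool frame, in m); z points along the fingers, y is the direction in which the jaws open and shut (so a half turn about z gives the same grasp; the last joint's range is limited). The gripper opens to 87 mm and grips with 3 to 60 N. Pads are 19 mm wide; open, the fingers measure 117 mm over their backs; the gripper's body (75 mm by 190 mm) begins 51 mm behind the grasp point.
Start: joints at [0.014, 0.321, -0.07, 1.45, 0.023, 1.371, -0.057], TCP at [0.65, -0, 0.405] pointing down, gripper open.
Joint ranges: [-2.86, 2.86], [-0.3, 2.09], [-1.38, 1.24], [0.06, 2.45], [-1.56, 4.7], [0.09, 2.05], [-2.69, 2.69]. Speed limits (rad/s): [2.57, 2.57, 3.14, 3.14, 3.14, 3.14, 3.14].

INTERFACE

Orientations are given as a rotation vector (axis times angle).
In Python, from bench import get_state, imaging, workorder, ctrl gives the robot as it stands.
- The arm moves only by the tool step_arm, never from a script. Its argument "increments" is a list of rows, each an object of numbers: "claw": the opening, from 0 (shut) to 1 (fully open); "tx", "ty", "tz": the shift along the tool's x, y, z in m; "spin": the turn about the tool's z in degrees. A call has 1 to 8 rows; each row is the pose to reach, as a shift and turn from the pose commanded when the call began, along the tool's axes at that moment; what a row does not reach only later rows make up. A row lasts 1/12 s, in which the tool goes at most 41.7 mm and 7.16 degrees, less where a joint would pass 70% of its speed; a pose out of reach is approached as far as the arm can. A call with a gripper value outside its range is refused whole. The fingers move at their own pace and stop on an object; "force" is the grip in N (left out, the last holds). Time passes only in rows, so rows that repeat a pose let the fingers close. It gives the time, the measured TCP pose, the force and the opening at its end, in the units of the state.
- get_state(): the state, without advancing time (a new reading comes with each control period).
- imaging.get_image(name): name is "scene" or "side" or "wrist"; returns the picture (400x640x3 uint8, blue, green, red); there is no depth.
- imaging.camera_params(name): a dict with "intrinsics" (3x3 intrinsics, pixels), "camera_from_world" (4x4, takes a point from world to camera coordinates). Camera axes: x right, y down, z forward; pixel columns grow to the right and rows downward; lengths in m; the calibration is good to about 2 mm. A picture is of the moment at which its call begins: read the wrist's pose just before it. camera_params takes no time and is no camera call; for the wrist camera it gives the pose at the moment of the call.
- workorder.close_job(): hands the job in, once; it reports no verdict.
The state is a dict: "time": time; "joint_positions": joint angles; "qd": joint speeds; "joint_torque": joint torques, N m; "position": TCP position; "tool_rot": TCP orientation; "ft_force": force on the tool from outside, world axes, zero at the start; "torque": the same for the moment, N m; "grip_width": opening from 0.0 (shut) to 1.0 (fully open).
Only numpy, scipy, OpenCV 4.12 (cv2) and the standard library are available. Lean on these libraries where they do the work, as an engineer would, in place of code of your own. Each camera call takes 0.05 s, during which the arm holds its last target. There are 200 camera calls.

## Working session

There is one attempt and no reset: what is moved stays moved. The work goes in short steps, Python scripts to look and compute and a tool call to move; the robot and the scene stay as the last step left them, time stands still between calls to the robot, and variables do not carry over. Pictures are saved under pics/ and viewed, on a budget of 10 in all, crops included, one or two more only if the job needs it, and the job is handed in when it is done.

Besides the shell and the picture viewer there is one more tool, called after "Emit:" as name(argument=value, ...), one argument or row to a line, values as JSON. step_arm: Moves the arm, as the interface text tells. Its arguments: {"type":"object","properties":{"increments":{"type":"array"},"force":{"type":"number"}},"required":["increments"]}

```bash
mkdir -p pics; cat > h.py <<'E'
import numpy as np, cv2
from bench import get_state, imaging, workorder, ctrl
def grab(n,f):
    P=imaging.camera_params(n); im=imaging.get_image(n); cv2.imwrite('pics/'+f,im); np.savez('pics/'+f+'.npz',K=P['intrinsics'],T=P['camera_from_world']); return im
def ray(f,u,v,z):
    d=np.load('pics/'+f+'.npz');K,T=d['K'],d['T'];R,t=T[:3,:3],T[:3,3]
    c=-R.T@t; r=R.T@np.linalg.inv(K)@np.array([u,v,1.]); return c+r*(z-c[2])/r[2]
def proj(f,p):
    d=np.load('pics/'+f+'.npz');q=d['T'][:3,:3]@np.array(p)+d['T'][:3,3];q=d['K']@q;return q[:2]/q[2]
E
python3 - <<'E'
from h import *
a=grab('scene','s0.png');b=grab('side','d0.png');w=grab('wrist','w0.png')
cv2.imwrite('pics/c0.png',np.vstack([cv2.resize(a,(480,300)),cv2.resize(b,(480,300))]))
s=get_state();print(s,ctrl.hold_point_z)
E
```

```text
{'time': 0.15, 'joint_positions': array([ 0.01409602,  0.32163814, -0.07005793,  1.4513775 ,  0.02264565,
        1.37075783, -0.05690766]), 'qd': array([ 1.96169847e-04, -1.86201736e-03, -2.61543812e-04, -2.73056399e-03,
        4.14896477e-05,  1.95175490e-05,  1.25826613e-04]), 'joint_torque': array([ 2.16972071e-04, -4.91794288e+01, -4.04079035e-01, -3.12878716e+01,
       -6.39387709e-02,  4.04033612e-02,  9.90178205e-05]), 'position': array([ 6.49859409e-01, -5.11341426e-05,  4.03930518e-01]), 'tool_rot': array([-2.22081028e+00, -2.22081907e+00,  1.69433958e-03]), 'ft_force': array([ 0.0799187 , -0.5356838 ,  0.16288893]), 'torque': array([-0.04006351, -0.05057737,  0.00165357]), 'grip_width': 0.9981172403191173} 0.1635
```

View pics/s0.png

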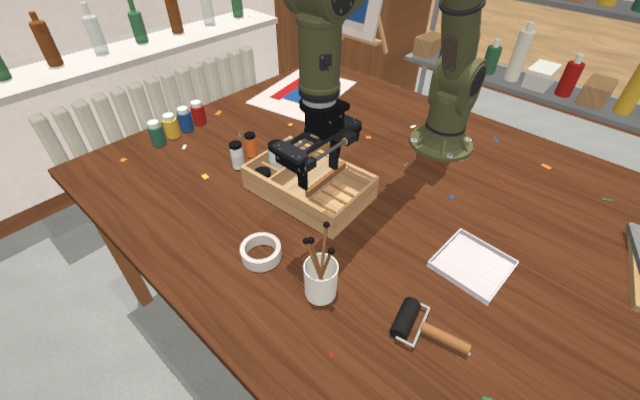

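View pics/d0.png

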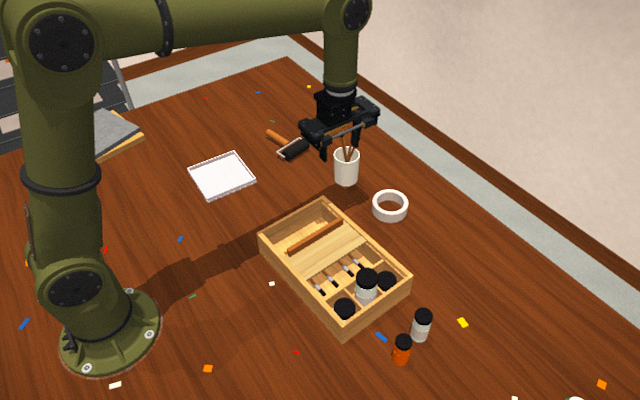

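The scene view shows the box under the gripper, the tray at (473,265), the mug at (321,278), the tape at (261,252) and the roller at (425,325).

Candidates for the tall jar, in the side view:
- The white jar in the box at (367,283).
- A white jar outside the box at (421,325), which looks smaller.
- An orange jar at (402,350), to be left alone.

My choice is the one in the box. I'll check it in a close crop.

```bash
python3 - <<'E'
from h import *
a=cv2.imread('pics/d0.png')[190:370,250:450]
cv2.imwrite('pics/c1.png',cv2.resize(a,None,fx=3.3,fy=3.3,interpolation=cv2.INTER_CUBIC)[:600])
for n,u,v in [('tray',222,176),('trayL',188,177),('trayT',235,152),('trayR',256,180),('trayB',207,199)]:print(n,ray('d0.png',u,v,.018))
E
```

```text
tray [0.44092377 0.31095679 0.018     ]
trayL [0.35446527 0.36687481 0.018     ]
trayT [0.52547026 0.38962769 0.018     ]
trayR [0.5167016  0.23544343 0.018     ]
trayB [0.36168252 0.24710092 0.018     ]
```

View pics/c1.png

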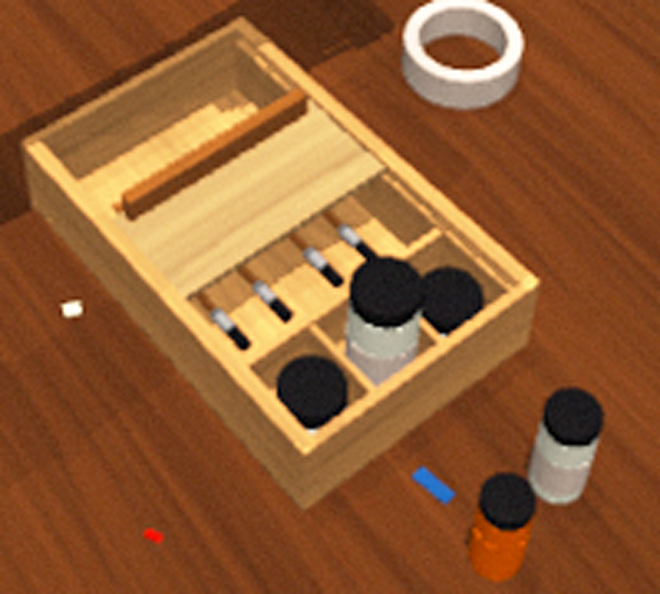

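View pics/w0.png

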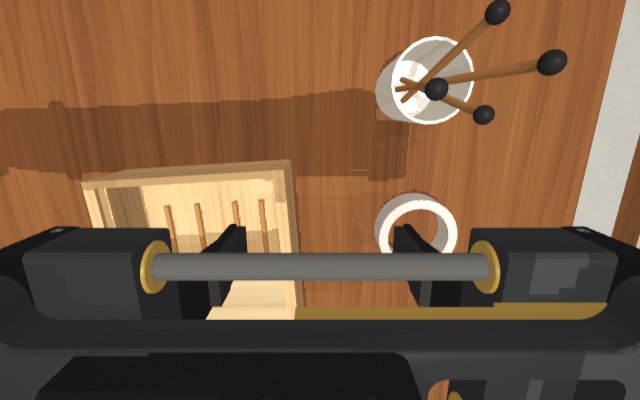

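```bash
python3 - <<'E'
from h import *
from scipy.optimize import least_squares
o=lambda u,v:(u/3.3+250,v/3.3+190)
f='d0.png'
px={'L':(25,148),'T':(240,20),'R':(537,283),'B':(303,450)}
loc={'L':(-.17,1),'T':(-.17,-1),'R':(.17,-1),'B':(.17,1)}
W={k:ray(f,*o(*p),.078) for k,p in px.items()}
for k in W:print(k,W[k].round(4))
d=lambda a,b:np.linalg.norm(W[a]-W[b]);print('sizes',d('L','T'),d('R','B'),d('L','B'),d('T','R'))
c=sum(W.values())/4
x=(W['R']+W['B']-W['L']-W['T']);y=(W['L']+W['B']-W['T']-W['R'])
print('c',c,'ang x',np.degrees(np.arctan2(x[1],x[0])),'ang y-90',np.degrees(np.arctan2(y[1],y[0])))
x/=np.linalg.norm(x);z=np.array([0,0,1]);yy=np.cross(z,x);
print('y flip?',y@yy)
for n,u,v,h in [('tall',387,288,.121),('sa',312,385,.056),('sb',450,295,.056),('out',573,412,.1),('orange',507,500,.1),
 ('batL',125,205,.096),('batR',308,97,.096),('covFrontL',190,297,.072),('covFrontR',388,172,.072)]:
  q=ray(f,*o(u,v),h);print(n,q.round(4),'box',((q-c)@x).round(4),((q-c)@yy).round(4))
P=[ray(f,*p,.018) for p in [(188,177),(235,152),(256,180),(207,199)]]
print('tray',sum(P)/4)
for n,u,v,h in [('mug',346,165,.05),('tape',390,203,.036)]:print(n,ray(f,u,v,h))
for n,u,v,h in [('traySc',473,265,.018)]:print(n,ray('s0.png',u,v,h))
T=[ray('s0.png',*p,.018) for p in [(463,230),(518,263),(487,300),(428,264)]];print(T,sum(T)/4)
E
```

```text
L [ 0.3961 -0.0048  0.078 ]
T [0.6084 0.0138 0.078 ]
R [ 0.6308 -0.3221  0.078 ]
B [ 0.4187 -0.3331  0.078 ]
sizes 0.21308243103737026 0.21229961753545695 0.329086801404973 0.3366630856902148
c [ 0.5135066  -0.16153853  0.078     ] ang x -86.12718832908597 ang y-90 -175.99928496274103
y flip? -0.4253135450992067
tall [ 0.5211 -0.2871  0.121 ] box 0.1258 -0.0009
sa [ 0.4606 -0.287   0.056 ] box 0.1216 -0.0613
sb [ 0.5856 -0.2841  0.056 ] box 0.1272 0.0636
out [ 0.5691 -0.4203  0.1   ] box 0.2619 0.038
orange [ 0.4938 -0.4423  0.1   ] box 0.2788 -0.0387
batL [ 0.4233 -0.1084  0.096 ] box -0.0591 -0.0864
batR [ 0.5937 -0.1     0.096 ] box -0.056 0.0841
covFrontL [ 0.4263 -0.1879  0.072 ] box 0.0205 -0.0888
covFrontR [ 0.611  -0.1791  0.072 ] box 0.0241 0.0961
tray [0.43957991 0.30976171 0.018     ]
mug [0.75511527 0.10467048 0.05      ]
tape [ 0.76959164 -0.0826031   0.036     ]
traySc [0.45510647 0.33234678 0.018     ]
[array([0.36257759, 0.26136832, 0.018     ]), array([0.37478445, 0.411127  , 0.018     ]), array([0.52661154, 0.39844114, 0.018     ]), array([0.52621187, 0.25012155, 0.018     ])] [0.44754636 0.3302645  0.018     ]
```

The crop confirms my choice: the larger white jar stands in the middle compartment at crop (387,288), with short jars on either side. The white jar outside the box at (573,412) is thinner, and the orange one is at (507,500). The wrist view shows the mug, the tape and the bay end of the box. Next I'll move to a viewpoint past the jars.

Emit:
step_arm(
  increments=[
    {"tx": -0.04, "ty": -0.013, "claw": 1},
    {"tx": -0.08, "ty": -0.026},
    {"tx": -0.12, "ty": -0.039},
    {"tx": -0.16, "ty": -0.052},
    {"tx": -0.2, "ty": -0.065},
    {"tx": -0.24, "ty": -0.078},
    {"tx": -0.28, "ty": -0.09},
    {"tx": -0.31, "ty": -0.1},
  ],
)

```text
invalid input at $.increments[0]: expected keys claw, tx, ty, tz, spin
```

Emit:
step_arm(
  increments=[
    {"tx": -0.04, "ty": -0.013},
    {"tx": -0.08, "ty": -0.026},
    {"tx": -0.1, "ty": -0.03},
    {"tx": -0.1, "ty": -0.03},
    {"tx": -0.1, "ty": -0.03},
  ],
)

```text
invalid input at $.increments[0]: expected keys claw, tx, ty, tz, spin
```

```bash
python3 - <<'E'
from h import *
s=get_state();print(s['time'],s['position'],s['tool_rot'],s['ft_force'],s['qd'].round(3));grab('wrist','w1.png')
E
```

```text
0.15 [ 6.49859409e-01 -5.11341426e-05  4.03930518e-01] [-2.22081028e+00 -2.22081907e+00  1.69433958e-03] [ 0.0799187  -0.5356838   0.16288893] [ 0.    -0.002 -0.    -0.003  0.     0.     0.   ]
```

View pics/w1.png

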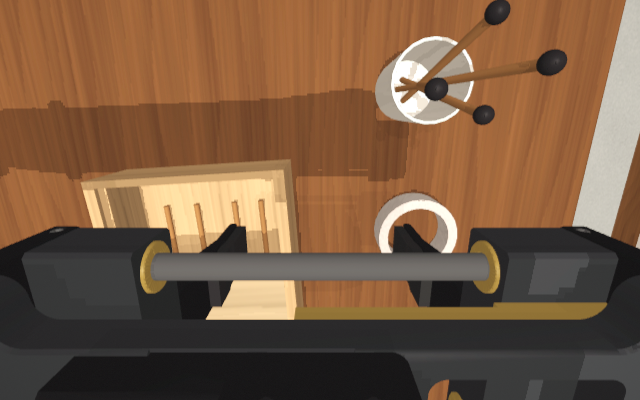

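Both moves were refused because every key is required, so this picture is the same as the last one (5 views used). I'll resend with full rows.

Emit:
step_arm(
  increments=[
    {"tx": -0.04, "ty": -0.013, "tz": 0, "spin": 0, "claw": 1},
    {"tx": -0.08, "ty": -0.026, "tz": 0, "spin": 0, "claw": 1},
    {"tx": -0.12, "ty": -0.039, "tz": 0, "spin": 0, "claw": 1},
    {"tx": -0.16, "ty": -0.052, "tz": 0, "spin": 0, "claw": 1},
    {"tx": -0.2, "ty": -0.065, "tz": 0, "spin": 0, "claw": 1},
    {"tx": -0.24, "ty": -0.078, "tz": 0, "spin": 0, "claw": 1},
    {"tx": -0.28, "ty": -0.09, "tz": 0, "spin": 0, "claw": 1},
    {"tx": -0.31, "ty": -0.1, "tz": 0, "spin": 0, "claw": 1},
  ],
)

```text
time: 0.87
position: [0.5482, -0.3134, 0.4048]
tool_rot: [2.224, 2.218, -0.002]
ft_force: [0.3, -0.5, -0.6]
grip_width: 0.997
```

Emit:
step_arm(
  increments=[
    {"tx": -0.04, "ty": -0.013, "tz": 0, "spin": 0, "claw": 1},
    {"tx": -0.08, "ty": -0.026, "tz": 0, "spin": 0, "claw": 1},
    {"tx": -0.1, "ty": -0.03, "tz": 0, "spin": 0, "claw": 1},
    {"tx": -0.1, "ty": -0.03, "tz": 0, "spin": 0, "claw": 1},
    {"tx": -0.1, "ty": -0.03, "tz": 0, "spin": 0, "claw": 1},
  ],
)

```text
time: 1.28
position: [0.519, -0.4116, 0.4042]
tool_rot: [-2.225, -2.217, 0.001]
ft_force: [0.6, 0.5, 0.4]
grip_width: 1.0
```

```bash
python3 - <<'E'
from h import *
s=get_state();print(s['time'],s['position'],s['tool_rot'],s['ft_force'],s['qd'].round(3));grab('wrist','w2.png')
E
```

```text
1.2833 [ 0.51896751 -0.41164502  0.40421366] [-2.22483845e+00 -2.21694212e+00  5.32437763e-04] [0.61480524 0.51063928 0.43951755] [-0.041 -0.012 -0.05   0.013 -0.017  0.003 -0.005]
```

View pics/w2.png

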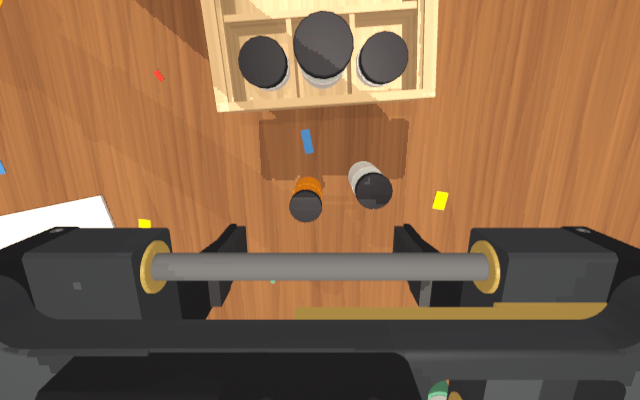

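The wrist view shows the tall jar's cap centred at (323,44) and the +x end wall's outer top corners at (218,110) and (436,96). The tool is clear of the orange and slim white jars.

```bash
python3 - <<'E'
from h import *
f='w2.png'
for n,u,v,h in [('tall',323,44,.121),('sa',263,62,.056),('sb',384,58,.056),('cL',218,110,.078),('cR',436,96,.078)]:print(n,ray(f,u,v,h).round(4))
E
```

```text
tall [ 0.5211 -0.2837  0.121 ]
sa [ 0.4601 -0.2865  0.056 ]
sb [ 0.5839 -0.2833  0.056 ]
cL [ 0.4168 -0.3339  0.078 ]
cR [ 0.6325 -0.3216  0.078 ]
```

Box sizes and both views agree: the jar is at about (0.5215, -0.283) and the box is turned 3.3°. Now I'll go over the jar, down, and grip.

Emit:
step_arm(
  increments=[
    {"tx": 0.04, "ty": 0.001, "tz": 0, "spin": -1, "claw": 1},
    {"tx": 0.08, "ty": 0.002, "tz": 0, "spin": -2, "claw": 1},
    {"tx": 0.115, "ty": 0.002, "tz": 0.01, "spin": -3.3, "claw": 1},
    {"tx": 0.127, "ty": 0.002, "tz": 0.03, "spin": -3.3, "claw": 1},
    {"tx": 0.127, "ty": 0.002, "tz": 0.06, "spin": -3.3, "claw": 1},
    {"tx": 0.127, "ty": 0.002, "tz": 0.08, "spin": -3.3, "claw": 1},
    {"tx": 0.127, "ty": 0.002, "tz": 0.08, "spin": -3.3, "claw": 1},
  ],
)

```text
time: 1.92
position: [0.5214, -0.2791, 0.3202]
tool_rot: [-2.145, -2.284, 0.003]
ft_force: [-0.9, 1.0, -0.2]
grip_width: 1.001
```

```bash
python3 - <<'E'
from h import *
s=get_state();print(s['time'],s['position'],s['tool_rot'],s['qd'].round(3))
E
```

```text
1.9167 [ 0.52144227 -0.2791342   0.32024436] [-2.14534164 -2.28386258  0.00251512] [ 0.013 -0.024  0.015 -0.071  0.001  0.059 -0.   ]
```

Emit:
step_arm(
  increments=[
    {"tx": -0.002, "ty": 0, "tz": 0.03, "spin": 0, "claw": 1},
    {"tx": -0.002, "ty": 0, "tz": 0.05, "spin": 0, "claw": 1},
    {"tx": -0.002, "ty": 0, "tz": 0.065, "spin": 0, "claw": 1},
    {"tx": -0.002, "ty": 0, "tz": 0.065, "spin": 0, "claw": 1},
    {"tx": -0.002, "ty": 0, "tz": 0.065, "spin": 0, "claw": 0.45},
    {"tx": -0.002, "ty": 0, "tz": 0.065, "spin": 0, "claw": 0.3},
    {"tx": -0.002, "ty": 0, "tz": 0.065, "spin": 0, "claw": 0.3},
    {"tx": -0.002, "ty": 0, "tz": 0.065, "spin": 0, "claw": 0.3},
  ],
  force=20,
)

```text
time: 2.58
position: [0.5228, -0.2852, 0.2615]
tool_rot: [2.154, 2.283, 0.002]
ft_force: [0.3, -0.0, -0.3]
grip_width: 0.781
```

Emit:
step_arm(
  increments=[
    {"tx": 0, "ty": 0, "tz": 0, "spin": 0, "claw": 0.3},
    {"tx": 0, "ty": 0, "tz": 0, "spin": 0, "claw": 0.3},
    {"tx": 0, "ty": 0, "tz": 0, "spin": 0, "claw": 0.3},
  ],
  force=20,
)

```text
time: 2.83
position: [0.5222, -0.2851, 0.2602]
tool_rot: [2.156, 2.284, 0.0]
ft_force: [-0.2, 0.5, 1.6]
grip_width: 0.566
```

Emit:
step_arm(
  increments=[
    {"tx": 0, "ty": 0, "tz": 0, "spin": 0, "claw": 0.3},
    {"tx": 0, "ty": 0, "tz": 0, "spin": 0, "claw": 0.3},
    {"tx": 0, "ty": 0, "tz": -0.01, "spin": 0, "claw": 0.3},
    {"tx": 0, "ty": 0, "tz": -0.03, "spin": 0, "claw": 0.3},
    {"tx": 0, "ty": 0, "tz": -0.055, "spin": 0, "claw": 0.3},
    {"tx": 0, "ty": 0, "tz": -0.085, "spin": 0, "claw": 0.3},
    {"tx": 0, "ty": 0, "tz": -0.12, "spin": 0, "claw": 0.3},
    {"tx": 0, "ty": 0, "tz": -0.14, "spin": 0, "claw": 0.3},
  ],
  force=20,
)

```text
time: 3.5
position: [0.5223, -0.2852, 0.4037]
tool_rot: [2.154, 2.282, 0.002]
ft_force: [0.1, -0.8, -2.6]
grip_width: 0.564
```

The force reads 2.6 N, which matches the jar's weight, so it is held. Carrying it to short of the tray.

Emit:
step_arm(
  increments=[
    {"tx": 0.012, "ty": -0.001, "tz": 0, "spin": 0, "claw": 0.3},
    {"tx": 0.036, "ty": -0.003, "tz": 0, "spin": 0, "claw": 0.3},
    {"tx": 0.07, "ty": -0.005, "tz": 0, "spin": 0.5, "claw": 0.3},
    {"tx": 0.105, "ty": -0.007, "tz": 0, "spin": 1, "claw": 0.3},
    {"tx": 0.14, "ty": -0.009, "tz": 0, "spin": 1.5, "claw": 0.3},
    {"tx": 0.175, "ty": -0.011, "tz": 0, "spin": 2, "claw": 0.3},
    {"tx": 0.21, "ty": -0.013, "tz": 0, "spin": 3, "claw": 0.3},
    {"tx": 0.245, "ty": -0.016, "tz": 0, "spin": 3.3, "claw": 0.3},
  ],
)

```text
time: 4.17
position: [0.4907, -0.039, 0.3982]
tool_rot: [-2.22, -2.22, 0.003]
ft_force: [0.9, 0.5, -2.6]
grip_width: 0.567
```

Emit:
step_arm(
  increments=[
    {"tx": 0.035, "ty": -0.002, "tz": 0, "spin": 0, "claw": 0.3},
    {"tx": 0.07, "ty": -0.004, "tz": 0, "spin": 0, "claw": 0.3},
    {"tx": 0.105, "ty": -0.007, "tz": 0, "spin": 0, "claw": 0.3},
    {"tx": 0.14, "ty": -0.01, "tz": 0, "spin": 0, "claw": 0.3},
    {"tx": 0.175, "ty": -0.014, "tz": 0, "spin": 0, "claw": 0.3},
    {"tx": 0.21, "ty": -0.018, "tz": 0, "spin": 0, "claw": 0.3},
    {"tx": 0.23, "ty": -0.024, "tz": 0, "spin": 0, "claw": 0.3},
    {"tx": 0.235, "ty": -0.026, "tz": 0, "spin": 0, "claw": 0.3},
  ],
)

```text
time: 4.83
position: [0.4632, 0.1988, 0.3982]
tool_rot: [-2.21, -2.228, 0.002]
ft_force: [-0.1, -0.3, -2.3]
grip_width: 0.57
```

```bash
python3 - <<'E'
from h import *
s=get_state();print(s['time'],s['position'],s['tool_rot'],s['qd'].round(3));grab('wrist','w3.png')
E
```

```text
4.8333 [0.46320433 0.19884676 0.39824969] [-2.21028467e+00 -2.22789622e+00  2.13785659e-03] [-0.036 -0.003 -0.001  0.006  0.042  0.01  -0.083]
```

View pics/w3.png

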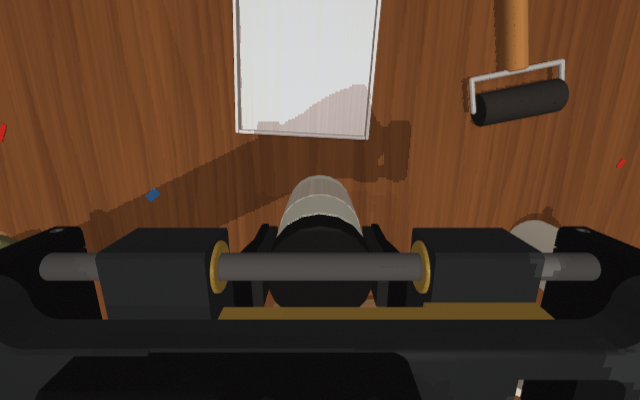

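The wrist view shows the jar gripped upright. The tray's near corners are at (236,133) and (368,139), and the roller is well off to the right at (520,100).

```bash
python3 - <<'E'
from h import *
f='w3.png'
a=ray(f,236,133,.018);b=ray(f,368,139,.018);d=(b-a)/np.linalg.norm(b-a)
n=np.array([-d[1],d[0],0]);print(a,b,np.linalg.norm(b-a),np.degrees(np.arctan2(d[1],d[0])),'centre',(a+b)/2+.08*n)
E
```

```text
[0.36042536 0.2503277  0.018     ] [0.51858592 0.24449217 0.018     ] 0.15826817953261382 -2.1130399869541074 centre [0.44245533 0.32735553 0.018     ]
```

Emit:
step_arm(
  increments=[
    {"tx": 0.03, "ty": -0.005, "tz": 0, "spin": 0, "claw": 0.3},
    {"tx": 0.06, "ty": -0.01, "tz": 0.01, "spin": 0, "claw": 0.3},
    {"tx": 0.09, "ty": -0.015, "tz": 0.02, "spin": 0, "claw": 0.3},
    {"tx": 0.115, "ty": -0.02, "tz": 0.04, "spin": 0, "claw": 0.3},
    {"tx": 0.127, "ty": -0.021, "tz": 0.07, "spin": 0, "claw": 0.3},
    {"tx": 0.128, "ty": -0.021, "tz": 0.1, "spin": 0, "claw": 0.3},
    {"tx": 0.128, "ty": -0.021, "tz": 0.115, "spin": 0, "claw": 0.3},
    {"tx": 0.128, "ty": -0.021, "tz": 0.12, "spin": 0, "claw": 0.3},
  ],
)

```text
time: 5.55
position: [0.4439, 0.3194, 0.2752]
tool_rot: [-2.222, -2.22, 0.013]
ft_force: [0.6, -1.3, -3.1]
grip_width: 0.571
```

Emit:
step_arm(
  increments=[
    {"tx": 0, "ty": 0, "tz": 0.004, "spin": 0, "claw": 0.3},
    {"tx": 0, "ty": 0, "tz": 0.008, "spin": 0, "claw": 0.3},
    {"tx": 0, "ty": 0, "tz": 0.011, "spin": 0, "claw": 0.3},
    {"tx": 0, "ty": 0, "tz": 0.013, "spin": 0, "claw": 0.3},
    {"tx": 0, "ty": 0, "tz": 0.014, "spin": 0, "claw": 0.3},
    {"tx": 0, "ty": 0, "tz": 0.014, "spin": 0, "claw": 0.3},
  ],
)

```text
time: 6.05
position: [0.4452, 0.3216, 0.2662]
tool_rot: [2.221, 2.221, 0.001]
ft_force: [0.3, 0.3, -2.3]
grip_width: 0.57
```

Emit:
step_arm(
  increments=[
    {"tx": 0.001, "ty": 0, "tz": 0.0015, "spin": 0, "claw": 0.3},
    {"tx": 0.001, "ty": 0, "tz": 0.003, "spin": 0, "claw": 0.3},
    {"tx": 0.001, "ty": 0, "tz": 0.0045, "spin": 0, "claw": 0.3},
    {"tx": 0.001, "ty": 0, "tz": 0.006, "spin": 0, "claw": 0.3},
    {"tx": 0.001, "ty": 0, "tz": 0.006, "spin": 0, "claw": 0.3},
  ],
)

```text
time: 6.47
position: [0.4449, 0.3225, 0.2593]
tool_rot: [-2.221, -2.222, 0.001]
ft_force: [0.6, -0.3, -2.0]
grip_width: 0.569
```

Emit:
step_arm(
  increments=[
    {"tx": 0, "ty": 0, "tz": 0.0007, "spin": 0, "claw": 0.3},
    {"tx": 0, "ty": 0, "tz": 0.0014, "spin": 0, "claw": 0.3},
    {"tx": 0, "ty": 0, "tz": 0.002, "spin": 0, "claw": 0.3},
    {"tx": 0, "ty": 0, "tz": 0.002, "spin": 0, "claw": 0.3},
  ],
)

```text
time: 6.8
position: [0.4451, 0.3227, 0.2582]
tool_rot: [2.221, 2.221, 0.0]
ft_force: [-2.1, -0.6, 2.4]
grip_width: 0.572
```

The force flipped from -2.0 to +2.4 N, so the jar has touched down at the expected height. Releasing and lifting.

Emit:
step_arm(
  increments=[
    {"tx": 0, "ty": 0, "tz": 0, "spin": 0, "claw": 0.75},
    {"tx": 0, "ty": 0, "tz": 0, "spin": 0, "claw": 1},
    {"tx": 0, "ty": 0, "tz": 0, "spin": 0, "claw": 1},
    {"tx": 0, "ty": 0, "tz": 0, "spin": 0, "claw": 1},
    {"tx": 0, "ty": 0, "tz": 0, "spin": 0, "claw": 1},
    {"tx": 0, "ty": 0, "tz": 0, "spin": 0, "claw": 1},
  ],
)

```text
time: 7.3
position: [0.4451, 0.3227, 0.2578]
tool_rot: [2.221, 2.221, 0.0]
ft_force: [0.4, 0.1, 0.4]
grip_width: 0.933
```

Emit:
step_arm(
  increments=[
    {"tx": 0, "ty": 0, "tz": -0.01, "spin": 0, "claw": 1},
    {"tx": 0, "ty": 0, "tz": -0.03, "spin": 0, "claw": 1},
    {"tx": 0, "ty": 0, "tz": -0.06, "spin": 0, "claw": 1},
    {"tx": 0, "ty": 0, "tz": -0.09, "spin": 0, "claw": 1},
    {"tx": -0.02, "ty": 0.01, "tz": -0.12, "spin": 0, "claw": 1},
    {"tx": -0.06, "ty": 0.02, "tz": -0.14, "spin": 0, "claw": 1},
    {"tx": -0.1, "ty": 0.03, "tz": -0.14, "spin": 0, "claw": 1},
    {"tx": -0.14, "ty": 0.04, "tz": -0.14, "spin": 0, "claw": 1},
  ],
)

```text
time: 7.97
position: [0.4846, 0.1848, 0.4009]
tool_rot: [2.217, 2.222, 0.007]
ft_force: [0.9, -0.2, -0.6]
grip_width: 1.001
```

```bash
python3 - <<'E'
from h import *
s=get_state();print(s['time'],s['position'],s['tool_rot'])
a=grab('scene','s4.png');b=grab('side','d4.png')
cv2.imwrite('pics/c4.png',np.vstack([cv2.resize(a[180:330,380:580],(800,600))[:300],cv2.resize(b[100:250,130:330],(800,600))[:300]]) if 0 else np.hstack([cv2.resize(a[190:320,400:540],None,fx=2.8,fy=2.8),cv2.resize(b[90:220,160:300],None,fx=2.8,fy=2.8)]))
E
```

```text
7.9667 [0.48460593 0.18482966 0.40086236] [2.21717174 2.22225973 0.0072183 ]
```

View pics/c4.png

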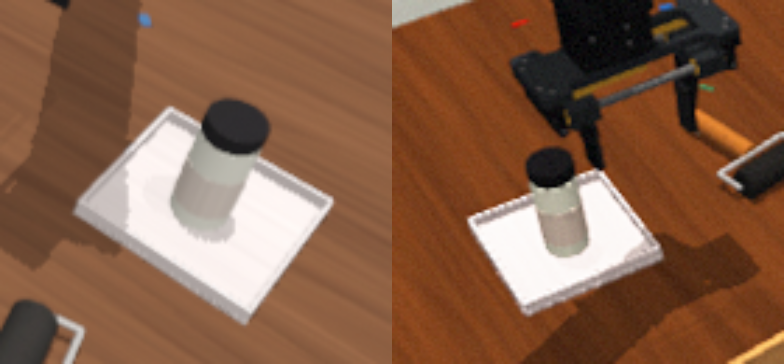

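The jar stands upright in the middle of the tray in both views (scene crop (215,165), side crop (558,205)). Next is the centre line, using the rear wall corners from w0 ((84,183) and (291,160)) with the front corners from w2.

```bash
python3 - <<'E'
from h import *
a=ray('w0.png',84,184,.078);b=ray('w0.png',291,160,.078)
r=(a+b)/2;f=np.array([.5247,-.3278,.078]);x=(f-r)
print(a,b,np.linalg.norm(a-b),r,np.linalg.norm(x),np.degrees(np.arctan2(x[0],-x[1])),np.degrees(np.arctan2(*(b-a)[1::-1])))
x/=np.linalg.norm(x)
for q in (-.10,-.0635,.0,.073):print(q,f+x*(q-.17))
E
```

```text
[0.39754174 0.00169115 0.078     ] [0.61855883 0.02730086 0.078     ] 0.2224958742872891 [0.50805028 0.014496   0.078     ] 0.34270069574747436 2.7847453605137567 6.609506454577025
-0.1 [ 0.51158236 -0.05811884  0.078     ]
-0.0635 [ 0.51335567 -0.09457574  0.078     ]
0.0 [ 0.51644075 -0.15800075  0.078     ]
0.073 [ 0.51998737 -0.23091455  0.078     ]
```

Emit:
step_arm(
  increments=[
    {"tx": -0.035, "ty": 0.004, "tz": 0, "spin": -0.5, "claw": 0.5},
    {"tx": -0.07, "ty": 0.008, "tz": 0, "spin": -1, "claw": 0},
    {"tx": -0.105, "ty": 0.012, "tz": 0, "spin": -2, "claw": 0},
    {"tx": -0.14, "ty": 0.016, "tz": 0, "spin": -3, "claw": 0},
    {"tx": -0.175, "ty": 0.02, "tz": 0, "spin": -3, "claw": 0},
    {"tx": -0.21, "ty": 0.024, "tz": 0, "spin": -3, "claw": 0},
    {"tx": -0.24, "ty": 0.027, "tz": 0, "spin": -3, "claw": 0},
    {"tx": -0.242, "ty": 0.027, "tz": 0, "spin": -3, "claw": 0},
  ],
)

```text
time: 8.73
position: [0.5112, -0.0635, 0.3984]
tool_rot: [2.172, 2.266, -0.003]
ft_force: [-0.6, -0.3, -0.0]
grip_width: 0.48
```

Emit:
step_arm(
  increments=[
    {"tx": 0, "ty": 0, "tz": 0, "spin": 0, "claw": 0},
    {"tx": 0, "ty": 0, "tz": 0, "spin": 0, "claw": 0},
  ],
)

```text
time: 8.9
position: [0.5114, -0.0558, 0.3982]
tool_rot: [-2.162, -2.279, -0.001]
ft_force: [-0.6, 0.9, 0.2]
grip_width: 0.321
```

Emit:
step_arm(
  increments=[
    {"tx": 0, "ty": 0, "tz": 0.03, "spin": 0, "claw": 0},
    {"tx": 0, "ty": 0, "tz": 0.06, "spin": 0, "claw": 0},
    {"tx": 0, "ty": 0, "tz": 0.09, "spin": 0, "claw": 0},
    {"tx": 0, "ty": 0, "tz": 0.115, "spin": 0, "claw": 0},
    {"tx": 0, "ty": 0, "tz": 0.13, "spin": 0, "claw": 0},
    {"tx": 0, "ty": 0, "tz": 0.14, "spin": 0, "claw": 0},
    {"tx": 0, "ty": 0, "tz": 0.14, "spin": 0, "claw": 0},
    {"tx": 0, "ty": 0, "tz": 0.14, "spin": 0, "claw": 0},
  ],
)

```text
time: 9.57
position: [0.5116, -0.0554, 0.2582]
tool_rot: [-2.16, -2.281, -0.001]
ft_force: [0.5, 0.1, 0.5]
grip_width: 0.007
```

```bash
python3 - <<'E'
from h import *
s=get_state();print(s['time'],s['position'],s['tool_rot'],s['ft_force'],s['grip_width'])
a=grab('scene','s5.png');b=grab('side','d5.png')
cv2.imwrite('pics/c5.png',np.hstack([cv2.resize(a[110:250,220:390],None,fx=2.3,fy=2.3),cv2.resize(b[180:320,250:420],None,fx=2.3,fy=2.3)]))
E
```

```text
9.5667 [ 0.51163112 -0.05540698  0.25819929] [-2.16043732e+00 -2.28077878e+00 -7.00835910e-04] [0.51527031 0.12375362 0.47768245] 0.007258796665862569
```

View pics/c5.png

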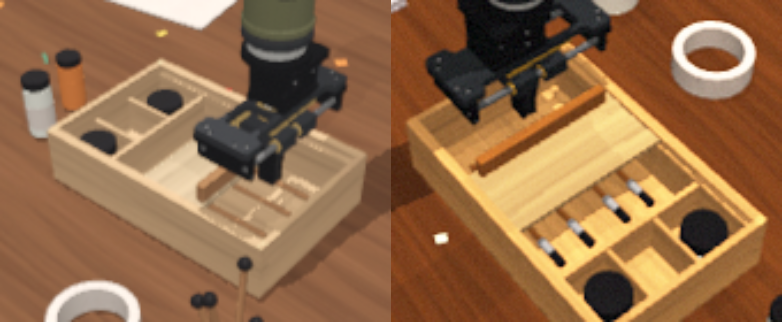

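The fingers sit just behind the batten's middle (side crop: tip (525,112), batten middle (540,130)), and both short jars are still standing. Pushing slowly.

Emit:
step_arm(
  increments=[
    {"tx": -0.008, "ty": 0, "tz": 0, "spin": 0, "claw": 0},
    {"tx": -0.016, "ty": 0, "tz": 0, "spin": 0, "claw": 0},
    {"tx": -0.022, "ty": 0, "tz": 0, "spin": 0, "claw": 0},
    {"tx": -0.028, "ty": 0, "tz": 0, "spin": 0, "claw": 0},
    {"tx": -0.034, "ty": 0, "tz": 0, "spin": 0, "claw": 0},
    {"tx": -0.04, "ty": 0, "tz": 0, "spin": 0, "claw": 0},
    {"tx": -0.046, "ty": 0, "tz": 0, "spin": 0, "claw": 0},
    {"tx": -0.052, "ty": 0, "tz": 0, "spin": 0, "claw": 0},
  ],
)

```text
time: 10.33
position: [0.5142, -0.1089, 0.2579]
tool_rot: [2.162, 2.279, 0.001]
ft_force: [0.2, 1.8, 1.3]
grip_width: 0.003
```

Emit:
step_arm(
  increments=[
    {"tx": -0.006, "ty": 0, "tz": 0, "spin": 0, "claw": 0},
    {"tx": -0.012, "ty": 0, "tz": 0, "spin": 0, "claw": 0},
    {"tx": -0.018, "ty": 0, "tz": 0, "spin": 0, "claw": 0},
    {"tx": -0.024, "ty": 0, "tz": 0, "spin": 0, "claw": 0},
    {"tx": -0.03, "ty": 0, "tz": 0, "spin": 0, "claw": 0},
    {"tx": -0.036, "ty": 0, "tz": 0, "spin": 0, "claw": 0},
    {"tx": -0.042, "ty": 0, "tz": 0, "spin": 0, "claw": 0},
    {"tx": -0.048, "ty": 0, "tz": 0, "spin": 0, "claw": 0},
  ],
)

```text
time: 11.0
position: [0.5167, -0.1569, 0.2578]
tool_rot: [2.162, 2.279, 0.001]
ft_force: [1.6, 2.7, 1.0]
grip_width: 0.002
```

Emit:
step_arm(
  increments=[
    {"tx": -0.006, "ty": 0, "tz": 0, "spin": 0, "claw": 0},
    {"tx": -0.012, "ty": 0, "tz": 0, "spin": 0, "claw": 0},
    {"tx": -0.018, "ty": 0, "tz": 0, "spin": 0, "claw": 0},
    {"tx": -0.024, "ty": 0, "tz": 0, "spin": 0, "claw": 0},
    {"tx": -0.03, "ty": 0, "tz": 0, "spin": 0, "claw": 0},
    {"tx": -0.036, "ty": 0, "tz": 0, "spin": 0, "claw": 0},
    {"tx": -0.042, "ty": 0, "tz": 0, "spin": 0, "claw": 0},
    {"tx": -0.048, "ty": 0, "tz": 0, "spin": 0, "claw": 0},
  ],
)

```text
time: 11.67
position: [0.5189, -0.2051, 0.2576]
tool_rot: [-2.163, -2.278, 0.001]
ft_force: [2.4, 1.7, 0.0]
grip_width: 0.006
```

Sliding with about 2 N. The expected stop is at TCP y of about -0.22, so I'll finish in small steps until the force rises.

Emit:
step_arm(
  increments=[
    {"tx": -0.003, "ty": 0, "tz": 0, "spin": 0, "claw": 0},
    {"tx": -0.006, "ty": 0, "tz": 0, "spin": 0, "claw": 0},
    {"tx": -0.009, "ty": 0, "tz": 0, "spin": 0, "claw": 0},
    {"tx": -0.011, "ty": 0, "tz": 0, "spin": 0, "claw": 0},
    {"tx": -0.012, "ty": 0, "tz": 0, "spin": 0, "claw": 0},
    {"tx": -0.012, "ty": 0, "tz": 0, "spin": 0, "claw": 0},
  ],
)

```text
time: 12.17
position: [0.5195, -0.2167, 0.2577]
tool_rot: [-2.163, -2.279, 0.001]
ft_force: [-1.1, -0.3, -0.1]
grip_width: 0.008
```

Emit:
step_arm(
  increments=[
    {"tx": -0.001, "ty": 0, "tz": 0, "spin": 0, "claw": 0},
    {"tx": -0.002, "ty": 0, "tz": 0, "spin": 0, "claw": 0},
    {"tx": -0.003, "ty": 0, "tz": 0, "spin": 0, "claw": 0},
    {"tx": -0.004, "ty": 0, "tz": 0, "spin": 0, "claw": 0},
    {"tx": -0.004, "ty": 0, "tz": 0, "spin": 0, "claw": 0},
  ],
)

```text
time: 12.58
position: [0.5198, -0.2203, 0.2577]
tool_rot: [-2.162, -2.278, 0.0]
ft_force: [-0.8, 0.9, 0.4]
grip_width: 0.007
```

Emit:
step_arm(
  increments=[
    {"tx": -0.001, "ty": 0, "tz": 0, "spin": 0, "claw": 0},
    {"tx": -0.002, "ty": 0, "tz": 0, "spin": 0, "claw": 0},
    {"tx": -0.003, "ty": 0, "tz": 0, "spin": 0, "claw": 0},
    {"tx": -0.004, "ty": 0, "tz": 0, "spin": 0, "claw": 0},
  ],
)

```text
time: 12.92
position: [0.5199, -0.2217, 0.2577]
tool_rot: [-2.157, -2.277, -0.002]
ft_force: [-3.2, 10.8, 5.7]
grip_width: 0.004
```

The force rose to 10.8 N at the expected stop. I'll back off, lift and look.

Emit:
step_arm(
  increments=[
    {"tx": 0.005, "ty": 0, "tz": 0, "spin": 0, "claw": 0},
    {"tx": 0.02, "ty": 0, "tz": 0, "spin": 0, "claw": 0},
    {"tx": 0.035, "ty": 0, "tz": -0.01, "spin": 0, "claw": 0},
    {"tx": 0.05, "ty": 0, "tz": -0.04, "spin": 0, "claw": 0},
    {"tx": 0.07, "ty": 0, "tz": -0.075, "spin": 0, "claw": 0},
    {"tx": 0.1, "ty": 0, "tz": -0.11, "spin": 0, "claw": 0},
    {"tx": 0.13, "ty": 0, "tz": -0.14, "spin": 0, "claw": 0},
    {"tx": 0.13, "ty": 0, "tz": -0.14, "spin": 0, "claw": 0},
  ],
)

```text
time: 13.58
position: [0.5149, -0.0894, 0.4044]
tool_rot: [2.149, 2.28, 0.013]
ft_force: [1.2, 0.5, -0.3]
grip_width: 0.0
```

```bash
python3 - <<'E'
from h import *
s=get_state();print(s['time'],s['position'],s['ft_force'])
a=grab('scene','s6.png');b=grab('side','d6.png')
cv2.imwrite('pics/c6.png',np.vstack([cv2.resize(b[190:350,250:450],None,fx=2.7,fy=2.7,interpolation=cv2.INTER_CUBIC),cv2.resize(b[130:210,170:270],None,fx=2,fy=2)[:, :1].repeat(540,1)*0+0])[:600])
E
```

```text
13.5833 [ 0.51493676 -0.08936045  0.40437274] [ 1.23815846  0.4588176  -0.30711971]
```

View pics/c6.png

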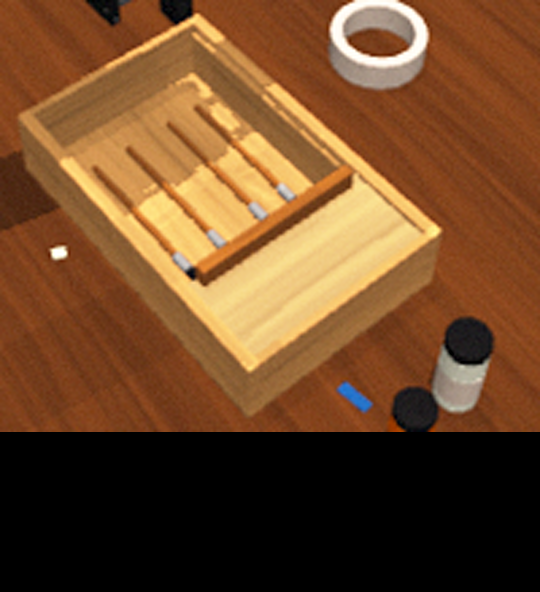

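The cover appears closed against the end wall and square, with the batten from (202,272) to (350,172). I'll check this numerically.

```bash
python3 - <<'E'
from h import *
x=np.array([.0486,-.9988,0]);y=np.array([.9988,.0486,0]);c=np.array([.5164,-.158,0])
for f,pts,k in [('d0.png',[(125,205),(308,97)],3.3),('d6.png',[(202,270),(352,171)],2.7)]:
  for u,v in pts:
    q=ray(f,u/k+250,v/k+190,.096)-c;print(f,(q@x).round(4),(q@y).round(4))
# predicted batten corners at home
for bx in (.073,.085):
  for by in (-.085,.085):
    p=c+x*bx+y*by;p[2]=.096;u=proj('d6.png',p);print('pred',bx,by,((u-[250,190])*2.7).round(0))
# end wall inner edge, at cover top
for by in(-.1,.1):
    p=c+x*.162+y*by;p[2]=.078;print('wall',((proj('d6.png',p)-[250,190])*2.7).round(0))
E
```

```text
d0.png -0.054 -0.0906
d0.png -0.0541 0.08
d6.png 0.0847 -0.086
d6.png 0.0841 0.0808
pred 0.073 -0.085 [194. 260.]
pred 0.073 0.085 [347. 161.]
pred 0.085 -0.085 [203. 270.]
pred 0.085 0.085 [356. 169.]
wall [247. 357.]
wall [428. 230.]
```

Three checks agree the cover is home and square. It moved 138.5 mm against about 137 needed. The batten front is at 0.084 to 0.085 on both ends, with 0.085 expected. The finger stop position puts the rear face at about 0.073, where home is 0.073. The arm is clear, so I'm handing in.

```bash
python3 -c "
from h import *
print(workorder.close_job())"
```

```text
the job is handed in; nothing more can be done
None
```

The tall jar is standing in the tray, the cover is closed over the two short jars, and I handed the job in at about 14 s of the 59 s allowed.

- **Tall jar:** I lifted it from the middle compartment. It touched down in the tray at about 2.4 N and was released. Two camera views afterwards showed it upright near the tray centre. I did not look at it again before handing in, but nothing went near it after that.
- **Cover:** I pushed it along its centre line with the fingers shut, at about 2 N, until it stopped firmly at 10.8 N. It travelled 138.5 mm against about 137 mm needed, and both ends of the batten read the same. The finger position at the stop puts the batten's rear face within about 1 mm of home.
- **Short jars:** I saw both standing just before the push. The cover now hides them, so I could not check them at the end.
- **Other things on the table:** The arm never went close to the mug, roller or tape, or to the two look-alike jars. The tape and look-alike jars showed no visible shift in the last picture; I did not measure any of them.

Two things went wrong or disagreed. My first two move calls were refused for missing keys, so nothing moved. The tray position differed by 2 cm between the scene and side cameras, and I settled it with a close wrist view before setting the jar down. I viewed 10 pictures, one of them a repeat of an unchanged view.

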